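Stroke the organiser's lids shut

TASK

The five lids of the vitamin organiser stand ajar: shut them all flat with one light stroke of the closed fingertips along the row, beginning at the yellow end and keeping the fingertips down at the lids until the last one is shut. Do not grip, lift, tip or shove the organiser, do not press hard, and leave the other things where they stand; finish with the hand clear.

Things in the scene. Friction and masses are not known exactly. Their poses are not given: they have to be found in the camera images.
- organiser: Loose white vitamin organiser, 196 long (x) x 46 wide (y) x 32 mm high with lids shut, 0.7-1 kg, any yaw; slides if pushed with a few N. Origin: centre of underside, z up. Its -x end is a solid yellow pad 26 mm long; then along +x five blue lids 31 long x 46 wide x 4 mm, each hinged at its edge nearer the pad (hinge lines x = -70, -37, -4, 29, 62 mm, z = 30 mm), the other edge standing up.
- start_pad (a point): Centre of the top of the yellow pad, x = -85 mm on the organiser, 32 mm above the worktop: the level of the tops of shut lids. Axes as the organiser's.
- row_end (a point): Far end of the row, where the free edge of the shut fifth lid comes to lie: x = +95 mm on the organiser, 32 mm above the worktop. Axes as the organiser's.
- lid_1 (a joint): Opening angle of lid 1 (lid 1 is next to the yellow pad), rad: 0 shut flat, grows as its free edge rises, 1.3 at most; starts at 0.35 to 0.7. A light hinge friction (0.003 N m) keeps it where it is left; no spring, no catch.
- lid_2 (a joint): Opening angle of lid 2 (lid 1 is next to the yellow pad), rad: 0 shut flat, grows as its free edge rises, 1.3 at most; starts at 0.35 to 0.7. A light hinge friction (0.003 N m) keeps it where it is left; no spring, no catch.
- lid_3 (a joint): Opening angle of lid 3 (lid 1 is next to the yellow pad), rad: 0 shut flat, grows as its free edge rises, 1.3 at most; starts at 0.35 to 0.7. A light hinge friction (0.003 N m) keeps it where it is left; no spring, no catch.
- lid_4 (a joint): Opening angle of lid 4 (lid 1 is next to the yellow pad), rad: 0 shut flat, grows as its free edge rises, 1.3 at most; starts at 0.35 to 0.7. A light hinge friction (0.003 N m) keeps it where it is left; no spring, no catch.
- lid_5 (a joint): Opening angle of lid 5 (lid 1 is next to the yellow pad), rad: 0 shut flat, grows as its free edge rises, 1.3 at most; starts at 0.35 to 0.7. A light hinge friction (0.003 N m) keeps it where it is left; no spring, no catch.
- salt: Bystander: salt shaker, 44 mm across, 90 mm high, standing; origin: centre of the underside. To be left alone.
- pepper: Bystander: wooden pepper mill, 58 mm across, 130 mm high, standing; origin: centre of the underside. To be left alone.
- spice: Bystander: glass spice jar with a red cap, 45 mm across, 106 mm high, standing; origin: centre of the underside. To be left alone.
- timer: Bystander: round white kitchen timer, 61 mm across, 49 mm high, standing; origin: centre of the underside. To be left alone.
- capsule_brown: Bystander: dark brown coffee capsule, 37 mm across, 29 mm high, standing; origin: centre of the underside. To be left alone.
- capsule_gold: Bystander: gold coffee capsule, 37 mm across, 29 mm high, standing; origin: centre of the underside. To be left alone.
- tin: Bystander: short food tin, 75 mm across, 58 mm high, standing; origin: centre of the underside. To be left alone.
Mind the look-alikes: they are no part of the job. Leave any purple look-alike of the organiser alone.

How it is judged:
On the way, in this order (a step that is already met when the one before it is completed fails the run):
1. lid 1 is shut (below 0.1 rad) (value of joint lid_1 below 0.1 rad), for 0.04 s.
2. lid 2 is shut (below 0.1 rad) (value of joint lid_2 below 0.1 rad), for 0.04 s.
3. lid 3 is shut (below 0.1 rad) (value of joint lid_3 below 0.1 rad), for 0.04 s.
4. lid 4 is shut (below 0.1 rad) (value of joint lid_4 below 0.1 rad), for 0.04 s.
5. lid 5 is shut (below 0.1 rad) (value of joint lid_5 below 0.1 rad), for 0.04 s.
At the end, for the whole second after the job is handed in: All five lids are below 0.1 rad (free edge within 3 mm of flat), and the organiser lies at rest flat on the worktop, within 40 mm of where it started (value of joint each of lid_1, lid_2, lid_3, lid_4, lid_5 below 0.1 rad and height (world z) of organiser below 0.004 m and angle between organiser's own z axis and vertical below 0.05 rad and distance of organiser from where it was at the start of the episode below 0.04 m and linear speed of organiser below 0.01 m/s); the robot touches nothing.
It fails at once if the organiser is shoved more than 40 mm (distance of organiser from where it was at the start of the episode above 0.04 m).
It fails at once if the organiser is lifted by more than 12 mm or tipped by more than 0.15 rad (height (world z) of organiser above 0.012 m or angle between organiser's own z axis and vertical above 0.15 rad).
It fails at once if the fingers press on the organiser with more than 30 N (contact force between the fingers and organiser above 30 N).
It fails at once if the fingertips are taken more than about 40 mm up from the lids after the first lid is shut and before the last one is (value of joint lid_1 below 0.1 rad and value of joint lid_5 above 0.1 rad and z of the grasp point in the frame of organiser above 0.095 m).
It fails at once if a bystander is moved by more than 20 mm (distance of any of salt, pepper, spice, timer, capsule_brown, capsule_gold, tin from where it was at the start of the episode above 0.02 m).
It also fails if it takes over 40 s, if anything falls off the work surface, if the arm or the gripper's body presses on something with over 40 N, if the wrist force passes 120 N, or if a joint passes its speed limit or range.

ROBOT

A 6-joint arm with a two-finger parallel gripper is mounted at the origin on a cart in front of the work surface, level with it; the furniture and walls round the work are solid. World frame = base frame: x ahead of the robot, y to its left, z up, the work surface at z = 0. Lengths are in m, angles in rad, forces in N, time in s.
With the tool pointing down it reaches from about 0.275 to 0.775 m from the base axis. Payload 14.6 kg.
Tool frame: the origin (TCP) lies on the centre line of the jaws, within the pads' length; the fingertips stand 17 mm ahead of it and the grasp point (between the pads) lies 2 mm behind it (finger_overhang is the distance from the TCP to the fingertips, in m); z points along the fingers, y is the line along which they close (so a half turn about z gives the same grasp; the last joint's range is limited). The gripper opens to 85 mm and grips with 20 to 120 N. Pads are 22 mm wide; open, the fingers measure 114 mm over their backs; the gripper's body (76 mm by 85 mm) begins 54 mm behind the grasp point. The pads swing forward as they close: fully open they stand 13 mm farther back than shut.
Start: joints at [-1.267, 0.263, -0.048, 1.259, 0, 1.415], TCP at [0.233, -0.471, 0.248] pointing down, gripper open.
Joint ranges: [-2.65, 2.65], [-0.89, 1.7], [-1.18, 1.37], [-2.13, 2.11], [-1.35, 1.29], [-3.14, 3.14]. Speed limits (rad/s): [1.89, 1.89, 2.57, 2.79, 3.14, 3.14].

INTERFACE

Orientations are given as [roll, pitch, yaw] about the fixed x, y, z axes, in that order (R = Rz(yaw) Ry(pitch) Rx(roll)).
In Python, from plant import * gives the robot as it stands. The module is installed in compiled form; this text tells all that it offers.
- The arm moves only by the tool play_rows, never from a script. Its argument "series" is a list of rows, each an object of numbers: "dx", "dy", "dz": the shift along the world's x, y, z in m; "turn": the turn about the world's z in degrees. A call has 1 to 10 rows; each row is the pose to reach, as a shift and turn from the pose commanded when the call began; what a row does not reach only later rows make up. A row lasts 1/12 s, in which the tool goes at most 41.7 mm and 7.16 degrees, less where a joint would pass 70% of its speed; a pose out of reach is approached as far as the arm can. A call with a gripper value outside its range is refused whole. "jaw" is the finger opening in m, from 0 to 0.0854, set as the call begins (left out, the last holds). The fingers move at their own pace and stop on an object; "grip_force" is the grip in N (left out, the last holds). Time passes only in rows, so rows that repeat a pose let the fingers close. It gives the time, the measured TCP pose, the force, the opening and the grip force at its end, in the units of the state.
- state(): the state, without advancing time (a new reading comes with each control period).
- snapshot(name): name is "scene" or "top" or "wrist"; returns a dict with "img" (400x640x3 uint8, red, green, blue), "mtx" (3x3 intrinsics, pixels), "eye" and "orientation" of the camera in the world; the wrist camera has in their place "tool_from_camera" (4x4, takes a point from camera to tool coordinates, whose origin is the TCP and whose axes are the flange's). Camera axes: x right, y up, looking along -z (the intrinsics and any distortion apply to the point x, -y, -z); pixel columns grow to the right and rows downward; lengths in m; the calibration is good to about 2 mm. A picture is of the moment at which its call begins: read the wrist's pose just before it. There is no depth.
- sign_off(): hands the job in; it is judged then, once.
The state is a dict: "time_s": time; "qpos": joint angles; "joint_velocities": joint speeds; "joint_torque": joint torques, N m; "eef_pos": TCP position; "tcp_rot": TCP orientation; "ft_force": force on the tool from outside, world axes, zero at the start; "moment": the same for the moment, N m; "finger_gap": finger opening in m; "grip_force": force on a finger pad.
Only numpy, scipy, OpenCV 4.12 (cv2) and the standard library are available. Lean on these libraries where they do the work, as an engineer would, in place of code of your own. Each camera call takes 0.05 s, during which the arm holds its last target. There are 200 camera calls.

## Working session

There is one attempt and no reset: what is moved stays moved. The work goes in short steps, Python scripts to look and compute and a tool call to move; the robot and the scene stay as the last step left them, time stands still between calls to the robot, and variables do not carry over. Pictures are saved under pics/ and viewed, at most 10 in all, crops included, and the job is handed in when it is done.

Besides the shell and the picture viewer there is one more tool, called after "Call:" in YAML: its name, and indented under it one key for each argument. play_rows: Moves the arm, as the interface text tells. Its arguments: {"type":"object","properties":{"series":{"type":"array"},"jaw":{"type":"number"},"grip_force":{"type":"number"}},"required":["series"]}

```bash
mkdir -p pics; python3 - <<'E'
from plant import *
import cv2,pickle
s=state();print(s['time_s'],s['eef_pos'],s['tcp_rot'],s['finger_gap'])
for n in("top","scene"):
    d=snapshot(n);pickle.dump(d,open(n+'.pkl','wb'))
    cv2.imwrite(f'pics/{n}.png',d['img'][:,:,::-1]);print(n,d['mtx'],d['eye'],d['orientation'],[k for k in d])
E
```

```text
0.0 [ 0.23242259 -0.47044664  0.24782108] [-3.14051872e+00 -1.56946097e-04  4.58801992e-01] 0.08513074051449819
top [[367.55222817   0.         322.23544836]
 [  0.         367.55222817 198.73653472]
 [  0.           0.           1.        ]] [ 0.48553104 -0.01755488  1.34428344] [ 0.05592711  0.00904849 -1.5502512 ] ['img', 'mtx', 'eye', 'orientation']
scene [[501.34111764   0.         315.99465323]
 [  0.         501.34111764 206.25439874]
 [  0.           0.           1.        ]] [-0.49194551  0.6122665   1.2339622 ] [ 0.8112197   0.01884972 -2.13720275] ['img', 'mtx', 'eye', 'orientation']
```

View pics/top.png

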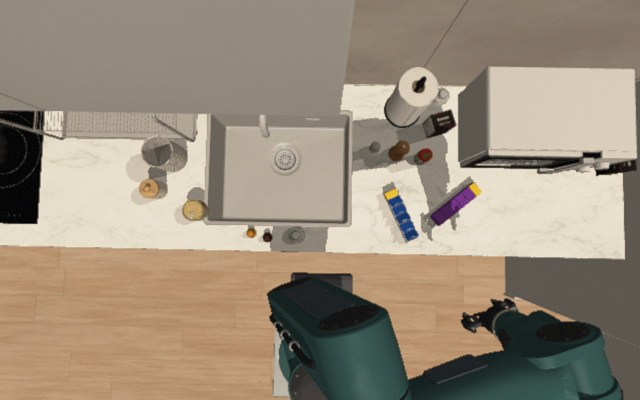

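View pics/scene.png

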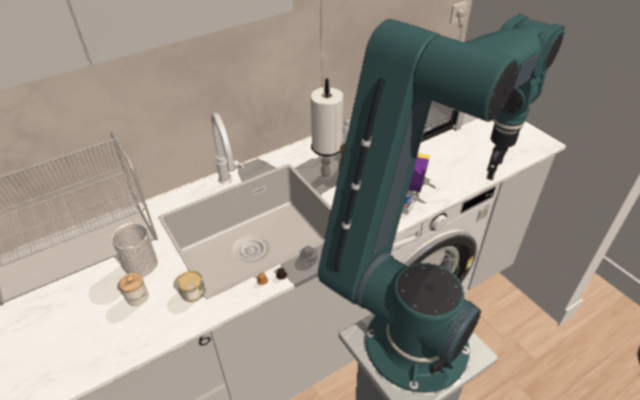

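The top view shows the organiser with its yellow pad at about (391,193) and the far end at about (411,240). The purple look-alike is at (455,203), with pepper and spice behind the pad. The scene view shows the arm hiding most of the organiser, so I measure from the top view.

```bash
cat > h.py <<'E'
import numpy as np, cv2, pickle
from scipy.spatial.transform import Rotation as R
def ray(mtx,eye,Rm,uv,z):
    d=Rm@np.array([(uv[0]-mtx[0,2])/mtx[0,0],-(uv[1]-mtx[1,2])/mtx[1,1],-1.])
    return eye+d*(z-eye[2])/d[2]
def comps(img,kind):
    h=cv2.cvtColor(img,cv2.COLOR_RGB2HSV)
    m={'y':cv2.inRange(h,(22,150,120),(35,255,255)),'b':cv2.inRange(h,(100,120,50),(120,255,255)),'p':cv2.inRange(h,(125,80,40),(160,255,255))}[kind]
    n,l,s,c=cv2.connectedComponentsWithStats(m)
    return m,[(s[i],c[i]) for i in range(1,n) if s[i][4]>15]
E
python3 - <<'E'
from h import *
d=pickle.load(open('top.pkl','rb'));Rm=R.from_euler('xyz',d['orientation']).as_matrix()
f=lambda uv,z:ray(d['mtx'],np.array(d['eye']),Rm,uv,z).round(3)
for k in 'yb':
    for s,c in comps(d['img'],k)[1]: print(k,s,c.round(1),f(c,.032))
for n,uv,z in[('base?',(310,360),0),('pepper top',(402,146),.13),('spice top',(425,154),.106),('salt top',(376,146),.09),('purple y',(475,188),.032),('purple other',(436,219),.03)]: print(n,f(uv,z))
c=d['img'][120:260,340:500];cv2.imwrite('pics/crop.png',cv2.resize(c,None,fx=4.5,fy=4.2,interpolation=2)[:,:,::-1])
E
```

```text
y [469 184  12  12  72] [474.9 189. ] [ 0.604 -0.548  0.032]
y [385 189  13  10  79] [391.  193.6] [ 0.582 -0.249  0.032]
b [388 196  14  11  77] [394.8 200.8] [ 0.557 -0.263  0.032]
b [393 204  17  19 167] [400.6 212.9] [ 0.514 -0.284  0.032]
b [400 221  18  19 177] [408.5 229.8] [ 0.454 -0.313  0.032]
base? [-0.018  0.028  0.   ]
pepper top [ 0.734 -0.267  0.13 ]
spice top [ 0.713 -0.35   0.106]
salt top [ 0.741 -0.186  0.09 ]
purple y [ 0.608 -0.548  0.032]
purple other [ 0.495 -0.411  0.03 ]
```

View pics/crop.png

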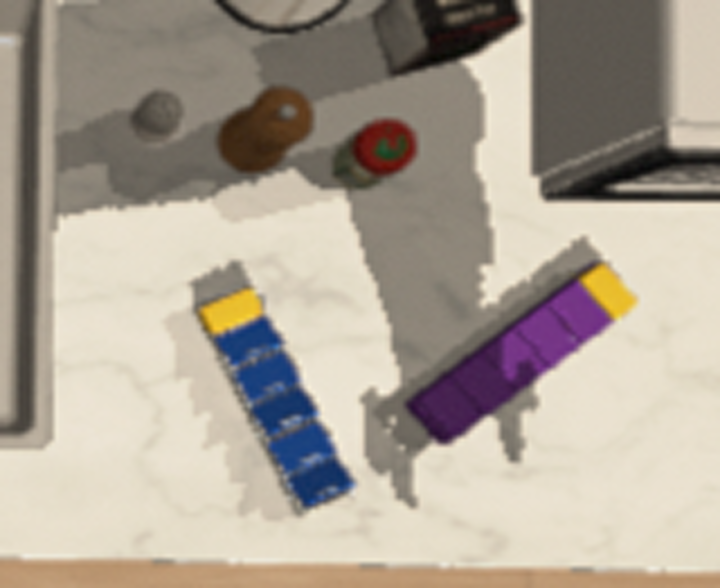

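The crop confirms it: yellow pad centre at about (391,194) in the full image, five blue lids running toward the robot, and the purple look-alike to the right with its near end about 0.13 m away. The row axis is at about 26.6° (mod 180°), which nearly matches the tool's current yaw. I move above it with the jaw closed for a wrist look.

Call:
play_rows:
  series:
    - {"dx":0.02,"dy":0.013}
    - {"dx":0.05,"dy":0.033}
    - {"dx":0.08,"dy":0.053}
    - {"dx":0.11,"dy":0.073}
    - {"dx":0.14,"dy":0.093}
    - {"dx":0.17,"dy":0.113}
    - {"dx":0.2,"dy":0.133}
    - {"dx":0.23,"dy":0.153}
    - {"dx":0.255,"dy":0.17}
    - {"dx":0.27,"dy":0.18}
  jaw: 0
  grip_force: 20

```text
invalid input at $.series[0]: expected keys dx, dy, dz, turn
```

Call:
play_rows:
  series:
    - {"dz":0.0}
    - {"dz":0.0}
    - {"dz":0.0}

```text
invalid input at $.series[0]: expected keys dx, dy, dz, turn
```

```bash
python3 - <<'E'
from plant import *
from h import *
s=state();d=snapshot('wrist');pickle.dump((s,d),open('w1.pkl','wb'))
print(s['time_s'],s['eef_pos'],s['tcp_rot'],s['finger_gap'],s['ft_force'],s['qpos']);print(d['tool_from_camera'].round(4))
cv2.imwrite('pics/w1.png',d['img'][:,:,::-1])
E
```

```text
0.1 [ 0.23244322 -0.4704875   0.24788682] [-3.14066283e+00 -1.58363257e-04  4.58799875e-01] 0.08531745182031568 [-0.39220948 -0.0956192  -0.00944511] [-1.26728583e+00  2.63474608e-01 -4.88370058e-02  1.25942784e+00
  1.26452573e-05  1.41550687e+00]
[[ 5.000e-04  9.456e-01  3.253e-01  8.450e-02]
 [ 1.000e+00 -4.000e-04 -3.000e-04 -1.100e-03]
 [-2.000e-04  3.253e-01 -9.456e-01 -1.272e-01]
 [ 0.000e+00  0.000e+00  0.000e+00  1.000e+00]]
```

View pics/w1.png

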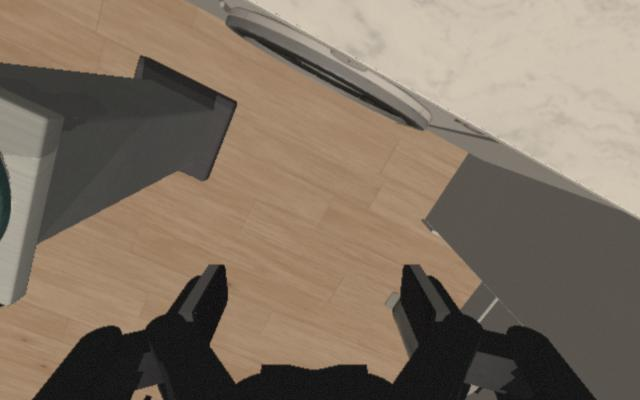

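That picture is from the unmoved pose: the rows were refused because all four keys are required. The view shows the floor and the open fingers.

Call:
play_rows:
  series:
    - {"dx":0.02,"dy":0.013,"dz":0,"turn":0}
    - {"dx":0.05,"dy":0.033,"dz":0,"turn":0}
    - {"dx":0.08,"dy":0.053,"dz":0,"turn":0}
    - {"dx":0.11,"dy":0.073,"dz":0,"turn":0}
    - {"dx":0.14,"dy":0.093,"dz":0,"turn":0}
    - {"dx":0.17,"dy":0.113,"dz":0,"turn":0}
    - {"dx":0.2,"dy":0.133,"dz":0,"turn":0}
    - {"dx":0.23,"dy":0.153,"dz":0,"turn":0}
    - {"dx":0.255,"dy":0.17,"dz":0,"turn":0}
    - {"dx":0.27,"dy":0.18,"dz":0,"turn":0}
  jaw: 0
  grip_force: 20

```text
time_s: 0.98
eef_pos: [0.5046, -0.2886, 0.2479]
tcp_rot: [-3.141, -0.0, 0.461]
ft_force: [-0.4, -0.5, -0.1]
finger_gap: -0.0003
grip_force: 0.0
```

Call:
play_rows:
  series:
    - {"dx":0,"dy":0,"dz":0,"turn":0}
    - {"dx":0,"dy":0,"dz":0,"turn":0}
    - {"dx":0,"dy":0,"dz":0,"turn":0}

```text
time_s: 1.23
eef_pos: [0.5021, -0.2909, 0.2481]
tcp_rot: [-3.141, 0.0, 0.459]
ft_force: [-0.3, -0.3, -0.0]
finger_gap: 0.0004
grip_force: 0.0
```

```bash
python3 - <<'E'
from plant import *
from h import *
s=state();d=snapshot('wrist');pickle.dump((s,d),open('w1.pkl','wb'))
print(s['time_s'],s['eef_pos'],s['tcp_rot'],s['finger_gap'],s['ft_force'],s['qpos'])
cv2.imwrite('pics/w1.png',d['img'][:,:,::-1])
E
```

```text
1.2333 [ 0.50205738 -0.29091412  0.24809726] [-3.14125410e+00  4.18374728e-04  4.58773589e-01] 0.0003938321398639071 [-0.27732042 -0.29639684 -0.01724974] [-6.65459562e-01  3.59706074e-01  9.44647252e-02  1.30604101e+00
 -2.31138310e-04  2.01735963e+00]
```

View pics/w1.png

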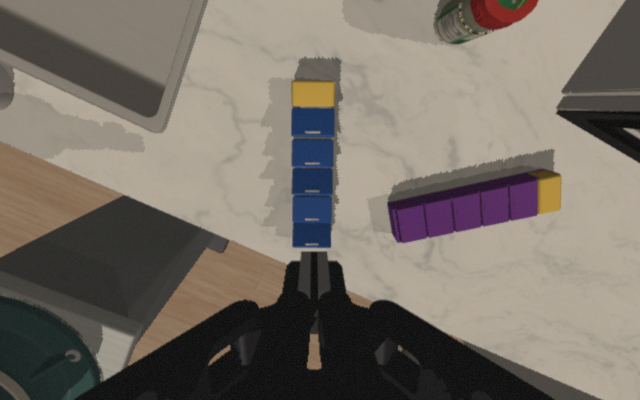

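The wrist view shows the organiser almost vertical in the image: pad at about (313,94), lids down to about (312,246), and the closed fingers below it. I now compute the pad corners and yaw.

```bash
python3 - <<'E'
from h import *
s,d=pickle.load(open('w1.pkl','rb'))
Rt=R.from_euler('xyz',s['tcp_rot']).as_matrix();T=d['tool_from_camera']
Rm=Rt@T[:3,:3];eye=s['eef_pos']+Rt@T[:3,3]
f=lambda uv,z:ray(d['mtx'],eye,Rm,uv,z)
print(eye)
m,c=comps(d['img'],'y');m[:,400:]=0
cs=cv2.findContours(m,cv2.RETR_EXTERNAL,cv2.CHAIN_APPROX_NONE)[0];k=max(cs,key=cv2.contourArea)
x,y,w,h=cv2.boundingRect(k);print(x,y,w,h)
W=np.array([f(p[0],.032)[:2] for p in k],np.float32)
r=cv2.minAreaRect(W);print('pad',r,cv2.boxPoints(r).round(4))
# blue side edges per row, mid-line fit (sym. widening cancels) at z~.03
b=cv2.inRange(cv2.cvtColor(d['img'],cv2.COLOR_RGB2HSV),(100,120,50),(122,255,255))|m
pts=[]
for v in list(range(84,105))+list(range(110,245)):
    u=np.where(b[v,270:360])[0]+270
    if len(u)>30: pts.append(f(((u[0]+u[-1])/2,v),.034)[:2])
pts=np.array(pts);l=cv2.fitLine(pts.astype(np.float32),cv2.DIST_HUBER,0,.01,.01).ravel();print('mid dir deg',np.degrees(np.arctan2(l[1],l[0])),l)
for v in(106,246,247):print(v,f((313,v),.032),f((312,v),.05))
E
```

```text
[ 0.57735449 -0.2525089   0.37523372]
330 99 1 1
pad ((0.584591269493103, -0.26817265152931213), (0.0, 0.0), 0.0) [[ 0.5846 -0.2682]
 [ 0.5846 -0.2682]
 [ 0.5846 -0.2682]
 [ 0.5846 -0.2682]]
mid dir deg 25.656435 [ 0.90140647  0.43297383  0.51180965 -0.2829278 ]
106 [ 0.57023263 -0.25511943  0.032     ] [ 0.5701567  -0.25407376  0.05      ]
246 [ 0.42107578 -0.32874313  0.032     ] [ 0.42874744 -0.32368594  0.05      ]
247 [ 0.41983239 -0.32935687  0.032     ] [ 0.42756863 -0.32426623  0.05      ]
```

```bash
python3 - <<'E'
from h import *
s,d=pickle.load(open('w1.pkl','rb'))
Rt=R.from_euler('xyz',s['tcp_rot']).as_matrix();T=d['tool_from_camera']
Rm=Rt@T[:3,:3];eye=s['eef_pos']+Rt@T[:3,3]
f=lambda uv,z:ray(d['mtx'],eye,Rm,uv,z)
h=cv2.cvtColor(d['img'],cv2.COLOR_RGB2HSV);print(h[94,313])
m=cv2.inRange(h,(15,130,120),(30,255,255));m[:,400:]=0;m[:,:260]=0;m[130:]=0
k=max(cv2.findContours(m,0,1)[0],key=cv2.contourArea)
print(cv2.boundingRect(k))
W=np.array([f(p[0],.032)[:2] for p in k],np.float32);r=cv2.minAreaRect(W);print('pad',r)
c=np.array(r[0])
for a in(25.7,26.3):
    u=-np.array([np.cos(np.radians(a)),np.sin(np.radians(a))]);print(a,'org',c+.085*u,'end',c+.18*u)
E
```

```text
[ 21 168 179]
(292, 81, 43, 26)
pad ((0.5815008878707886, -0.24966029822826385), (0.024073505774140358, 0.04459156468510628), 24.878671646118164)
25.7 org [ 0.50490934 -0.28652132] end [ 0.41930702 -0.32771893]
26.3 org [ 0.50529954 -0.28732135] end [ 0.42013333 -0.32941311]
```

Call:
play_rows:
  series:
    - {"dx":0.027,"dy":0.014,"dz":0,"turn":0}
    - {"dx":0.054,"dy":0.028,"dz":0,"turn":0}
    - {"dx":0.08,"dy":0.042,"dz":0,"turn":-0.6}
    - {"dx":0.08,"dy":0.042,"dz":-0.03,"turn":-0.6}
    - {"dx":0.08,"dy":0.042,"dz":-0.065,"turn":-0.6}
    - {"dx":0.08,"dy":0.042,"dz":-0.1,"turn":-0.6}
    - {"dx":0.08,"dy":0.042,"dz":-0.135,"turn":-0.6}
    - {"dx":0.08,"dy":0.042,"dz":-0.165,"turn":-0.6}
    - {"dx":0.08,"dy":0.042,"dz":-0.18,"turn":-0.6}
    - {"dx":0.08,"dy":0.042,"dz":-0.185,"turn":-0.6}

```text
time_s: 2.12
eef_pos: [0.5805, -0.2489, 0.0607]
tcp_rot: [-3.138, 0.002, 0.447]
ft_force: [-0.1, -0.3, -0.4]
finger_gap: 0.0002
grip_force: 0.0
```

Call:
play_rows:
  series:
    - {"dx":0,"dy":0,"dz":0,"turn":0}
    - {"dx":0,"dy":0,"dz":0,"turn":0}
    - {"dx":0,"dy":0,"dz":0,"turn":0}

```text
time_s: 2.37
eef_pos: [0.5831, -0.2494, 0.0649]
tcp_rot: [3.14, -0.001, 0.448]
ft_force: [0.3, -1.1, -0.3]
finger_gap: 0.0002
grip_force: 0.0
```

```bash
python3 - <<'E'
from plant import *
from h import *
s=state();d=snapshot('wrist');pickle.dump((s,d),open('w2.pkl','wb'))
print(s['eef_pos'],s['tcp_rot'],s['ft_force'])
cv2.imwrite('pics/w2.png',d['img'][:,:,::-1])
E
```

```text
[ 0.58307409 -0.24944667  0.0648597 ] [ 3.13968103e+00 -1.29291384e-03  4.47875794e-01] [ 0.27468754 -1.0913539  -0.29031959]
```

View pics/w2.png

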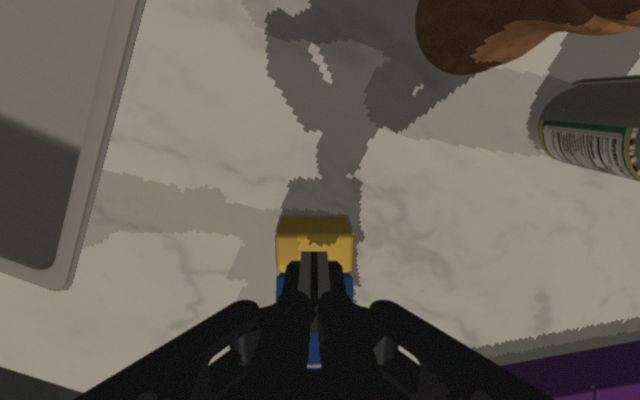

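The fingertips are over the pad and laterally centred (pad columns 276–352, fingers at about 314). Now a gentle probe down.

Call:
play_rows:
  series:
    - {"dx":0,"dy":0,"dz":-0.003,"turn":0}
    - {"dx":0,"dy":0,"dz":-0.006,"turn":0}
    - {"dx":0,"dy":0,"dz":-0.009,"turn":0}
    - {"dx":0,"dy":0,"dz":-0.011,"turn":0}
    - {"dx":0,"dy":0,"dz":-0.011,"turn":0}
    - {"dx":0,"dy":0,"dz":-0.011,"turn":0}
    - {"dx":0,"dy":0,"dz":-0.011,"turn":0}

```text
time_s: 3.0
eef_pos: [0.5825, -0.2487, 0.0523]
tcp_rot: [3.142, 0.0, 0.448]
ft_force: [0.6, 0.1, 0.1]
finger_gap: -0.0002
grip_force: 0.0
```

Call:
play_rows:
  series:
    - {"dx":0,"dy":0,"dz":-0.0005,"turn":0}
    - {"dx":0,"dy":0,"dz":-0.001,"turn":0}
    - {"dx":0,"dy":0,"dz":-0.0015,"turn":0}
    - {"dx":0,"dy":0,"dz":-0.0015,"turn":0}
    - {"dx":0,"dy":0,"dz":-0.0015,"turn":0}

```text
time_s: 3.42
eef_pos: [0.5825, -0.2487, 0.0508]
tcp_rot: [-3.142, 0.0, 0.448]
ft_force: [-0.4, -0.2, 0.0]
finger_gap: 0.0001
grip_force: 0.0
```

Call:
play_rows:
  series:
    - {"dx":0,"dy":0,"dz":-0.0005,"turn":0}
    - {"dx":0,"dy":0,"dz":-0.001,"turn":0}
    - {"dx":0,"dy":0,"dz":-0.001,"turn":0}
    - {"dx":0,"dy":0,"dz":-0.001,"turn":0}

```text
time_s: 3.75
eef_pos: [0.5825, -0.2487, 0.0498]
tcp_rot: [-3.142, 0.0, 0.448]
ft_force: [-0.6, 0.2, 0.1]
finger_gap: -0.0
grip_force: 0.0
```

Call:
play_rows:
  series:
    - {"dx":0,"dy":0,"dz":-0.0004,"turn":0}
    - {"dx":0,"dy":0,"dz":-0.0008,"turn":0}
    - {"dx":0,"dy":0,"dz":-0.0008,"turn":0}
    - {"dx":0,"dy":0,"dz":-0.0008,"turn":0}

```text
time_s: 4.08
eef_pos: [0.5825, -0.2487, 0.0491]
tcp_rot: [3.141, -0.0, 0.448]
ft_force: [-0.2, 0.6, 2.4]
finger_gap: -0.0004
grip_force: 1.0
```

Contact on the pad came at z≈0.049 with 2.4 N, matching the nominal level (tips at 32 mm). I back off 0.8 mm and start the stroke along (-0.901,-0.434).

Call:
play_rows:
  series:
    - {"dx":0,"dy":0,"dz":0.0008,"turn":0}
    - {"dx":-0.003,"dy":-0.0014,"dz":0.0008,"turn":0}
    - {"dx":-0.007,"dy":-0.0034,"dz":0.0008,"turn":0}
    - {"dx":-0.0115,"dy":-0.0055,"dz":0.0008,"turn":0}
    - {"dx":-0.016,"dy":-0.0077,"dz":0.0008,"turn":0}
    - {"dx":-0.0205,"dy":-0.0099,"dz":0.0008,"turn":0}
    - {"dx":-0.025,"dy":-0.012,"dz":0.0008,"turn":0}
    - {"dx":-0.0295,"dy":-0.0142,"dz":0.0008,"turn":0}
    - {"dx":-0.033,"dy":-0.0159,"dz":0.0008,"turn":0}
    - {"dx":-0.036,"dy":-0.0173,"dz":0.0008,"turn":0}

```text
time_s: 4.92
eef_pos: [0.546, -0.2663, 0.0498]
tcp_rot: [-3.142, 0.0, 0.448]
ft_force: [-0.1, -0.5, -0.0]
finger_gap: 0.0002
grip_force: 0.0
```

```bash
python3 - <<'E'
from plant import *
from h import *
d=snapshot('wrist');cv2.imwrite('pics/w3.png',d['img'][:,:,::-1]);print(state()['eef_pos'])
E
```

```text
[ 0.54567595 -0.26638705  0.04978578]
```

View pics/w3.png

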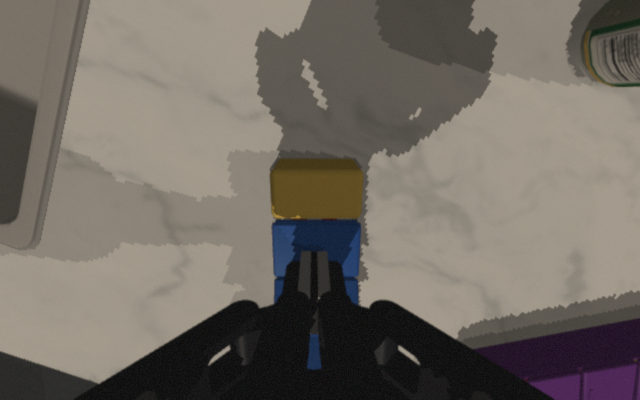

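Lid 1 lies flat (rows 222–278), the fingers are centred on the row at column 315, and the organiser has not moved. I continue.

Call:
play_rows:
  series:
    - {"dx":-0.003,"dy":-0.0014,"dz":0,"turn":0}
    - {"dx":-0.007,"dy":-0.0034,"dz":0,"turn":0}
    - {"dx":-0.0115,"dy":-0.0055,"dz":0,"turn":0}
    - {"dx":-0.016,"dy":-0.0077,"dz":0,"turn":0}
    - {"dx":-0.0205,"dy":-0.0099,"dz":0,"turn":0}
    - {"dx":-0.025,"dy":-0.012,"dz":0,"turn":0}
    - {"dx":-0.0295,"dy":-0.0142,"dz":0,"turn":0}
    - {"dx":-0.034,"dy":-0.0164,"dz":0,"turn":0}
    - {"dx":-0.0385,"dy":-0.0185,"dz":0,"turn":0}
    - {"dx":-0.043,"dy":-0.0207,"dz":0,"turn":0}

```text
time_s: 5.8
eef_pos: [0.503, -0.287, 0.0498]
tcp_rot: [3.142, 0.0, 0.448]
ft_force: [-0.5, -0.8, -1.0]
finger_gap: -0.0004
grip_force: 0.1
```

Call:
play_rows:
  series:
    - {"dx":-0.0045,"dy":-0.0022,"dz":0,"turn":0}
    - {"dx":-0.009,"dy":-0.0043,"dz":0,"turn":0}
    - {"dx":-0.0135,"dy":-0.0065,"dz":0,"turn":0}
    - {"dx":-0.018,"dy":-0.0087,"dz":0,"turn":0}
    - {"dx":-0.0225,"dy":-0.0108,"dz":0,"turn":0}
    - {"dx":-0.027,"dy":-0.013,"dz":0,"turn":0}
    - {"dx":-0.0315,"dy":-0.0152,"dz":0,"turn":0}
    - {"dx":-0.036,"dy":-0.0173,"dz":0,"turn":0}
    - {"dx":-0.04,"dy":-0.0193,"dz":0,"turn":0}
    - {"dx":-0.042,"dy":-0.0202,"dz":0,"turn":0}

```text
time_s: 6.63
eef_pos: [0.4609, -0.3072, 0.0498]
tcp_rot: [-3.142, 0.0, 0.448]
ft_force: [0.4, 0.2, -0.2]
finger_gap: -0.0001
grip_force: 0.0
```

Call:
play_rows:
  series:
    - {"dx":-0.003,"dy":-0.0014,"dz":0,"turn":0}
    - {"dx":-0.007,"dy":-0.0034,"dz":0,"turn":0}
    - {"dx":-0.0115,"dy":-0.0055,"dz":0,"turn":0}
    - {"dx":-0.016,"dy":-0.0077,"dz":0,"turn":0}
    - {"dx":-0.0205,"dy":-0.0099,"dz":0,"turn":0}
    - {"dx":-0.025,"dy":-0.012,"dz":0,"turn":0}
    - {"dx":-0.0295,"dy":-0.0142,"dz":0,"turn":0}
    - {"dx":-0.034,"dy":-0.0164,"dz":0,"turn":0}
    - {"dx":-0.038,"dy":-0.0183,"dz":0,"turn":0}
    - {"dx":-0.041,"dy":-0.0197,"dz":0,"turn":0}

```text
time_s: 7.47
eef_pos: [0.42, -0.3269, 0.0498]
tcp_rot: [-3.142, 0.0, 0.448]
ft_force: [-0.8, -0.5, -0.6]
finger_gap: -0.0001
grip_force: 0.0
```

```bash
python3 - <<'E'
from plant import *
from h import *
d=snapshot('wrist');cv2.imwrite('pics/w4.png',d['img'][:,:,::-1]);print(state()['eef_pos'])
E
```

```text
[ 0.41969477 -0.32698606  0.04977807]
```

View pics/w4.png

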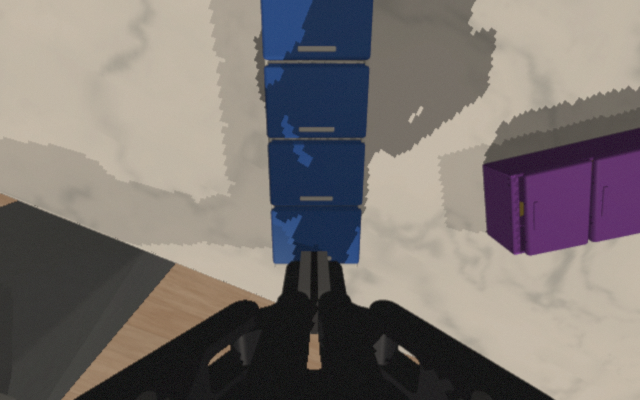

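Lids 2–5 lie flat with narrow seams (lid 5's free edge at row 265, at the fingertips). I now lift clear.

Call:
play_rows:
  series:
    - {"dx":0,"dy":0,"dz":0.005,"turn":0}
    - {"dx":0,"dy":0,"dz":0.02,"turn":0}
    - {"dx":0,"dy":0,"dz":0.045,"turn":0}
    - {"dx":0,"dy":0,"dz":0.075,"turn":0}
    - {"dx":0,"dy":0,"dz":0.105,"turn":0}
    - {"dx":0,"dy":0,"dz":0.135,"turn":0}
    - {"dx":0,"dy":0,"dz":0.16,"turn":0}
    - {"dx":0,"dy":0,"dz":0.175,"turn":0}
    - {"dx":0,"dy":0,"dz":0.18,"turn":0}
    - {"dx":0,"dy":0,"dz":0.18,"turn":0}

```text
time_s: 8.35
eef_pos: [0.4209, -0.3268, 0.2308]
tcp_rot: [3.14, -0.001, 0.449]
ft_force: [0.6, 0.3, -1.0]
finger_gap: 0.0003
grip_force: 0.0
```

Call:
play_rows:
  series:
    - {"dx":0,"dy":0,"dz":0,"turn":0}
    - {"dx":0,"dy":0,"dz":0,"turn":0}
    - {"dx":0,"dy":0,"dz":0,"turn":0}

```text
time_s: 8.6
eef_pos: [0.4202, -0.3263, 0.2287]
tcp_rot: [-3.14, 0.001, 0.448]
ft_force: [-0.2, 0.8, 0.6]
finger_gap: -0.0001
grip_force: 0.0
```

```bash
python3 - <<'E'
from plant import *
from h import *
s=state();d=snapshot('wrist');cv2.imwrite('pics/w5.png',cv2.resize(d['img'][0:300,200:440],None,fx=2,fy=2)[:,:,::-1]);print(s['eef_pos'],s['ft_force'])
Rt=R.from_euler('xyz',s['tcp_rot']).as_matrix();T=d['tool_from_camera']
Rm=Rt@T[:3,:3];eye=s['eef_pos']+Rt@T[:3,3]
b=cv2.inRange(cv2.cvtColor(d['img'],cv2.COLOR_RGB2HSV),(100,120,40),(122,255,255));b[:,:260]=0;b[:,370:]=0
v=np.where(b.sum(1)>255*20)[0];print(v[0],v[-1])
f=lambda uv:ray(d['mtx'],eye,Rm,uv,.032)
for q in (v[0],v[-1]): print(f((np.where(b[q])[0].mean(),q)).round(4))
E
```

```text
[ 0.42019243 -0.32626029  0.22866001] [-0.24943952  0.81839758  0.60248256]
7 179
[ 0.5681 -0.2558  0.032 ]
[ 0.4242 -0.3309  0.032 ]
```

View pics/w5.png

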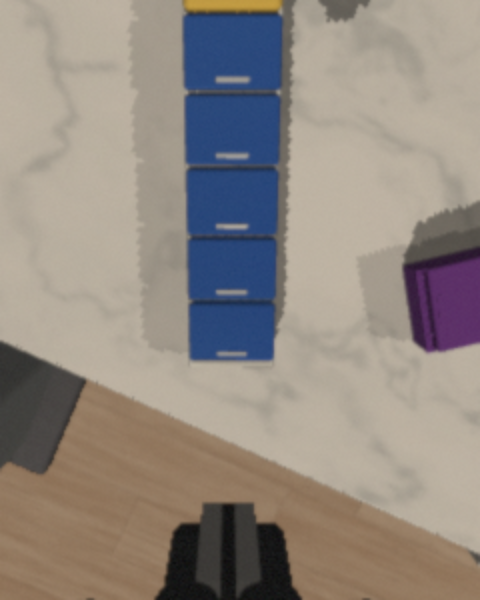

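All five lids are flat and evenly seamed, and the first hinge line measures (0.568,-0.256), as expected for an unmoved organiser. The hand is clear, so I hand in.

```bash
python3 -c "
from plant import *
print(sign_off())"
```

```text
the job is handed in; nothing more can be done
None
```

I shut all five lids with one light stroke from the yellow end; the last picture shows them flat and the organiser where it started, and I handed the job in with the hand clear (no verdict was returned).

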